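Square up the flow-cell spacers and hold the cover over its screw holes

TASK

Tap the two loose white spacer plates on the flow-cell base home against both of its locating bars, so that the stack is square over the threaded holes. Then take the cover plate by its handle and hold it level about 15 mm above the stack, touching nothing, its three holes lined up over the three threaded holes (single hole over single hole), ready for a colleague to start the screws. Finish while still holding it there: do not lower it or let go, and leave the other things on the worktop where they are.

Things in the scene. Friction and masses are not known exactly. Their poses are not given: they have to be found in the camera images.
- cell_base: Low steel flow-cell base, fixed: deck 92 x 122, its top 24 above the worktop, three threaded 8 mm holes. Origin on the worktop under where a squared-up spacer's centre belongs; z up. Deck spans x -37 to +55, y -52 to +70; spacers overhang its open -x and -y edges. Locating bars form an L on the +x and +y sides. Start yaw within 0.3 of the robot's x axis, left or right half of the worktop.
- spacer_low: Lower of two equal white spacer plates stacked on the deck: 84 (x) x 116 (y) x 7 thick, 120 g, three 13 mm holes in the base's pattern. Origin at the centre of its underside. Lies loose, 8 to 18 mm short of each bar, skewed up to 0.1. Touching both bars it is within 1 mm of its place.
- spacer_high: Upper spacer plate, the same as the lower one and lying on it, skewed differently; the stack slides under less than 4 N, and tapping it along one bar may drag it a few mm off the other, so a second round may be needed (the top of the stack is 14 above the deck, 38 above the worktop). Origin at the centre of its underside.
- cover: Steel cover plate, 84 (x) x 116 (y) x 8 thick, 0.22 to 0.45 kg, three 13 mm holes in the base's pattern, flat on the worktop. Origin at the centre of its underside; z up. Black bar handle over its middle, along y: 12 wide (x) x 62 long (y), 23 to 43 above the underside, on two 10 mm posts at y +-22. Start yaw within 0.6 of the robot's x axis, in the half without the base.
- back_bar (a point): Middle of the inner face of the base's back locating bar, at deck height: x +42.5, y 0 in the base's frame. The bar runs along y from -52 to +52, 10 thick, top 11.5 above the deck.
- side_bar (a point): Middle of the inner face of the base's side locating bar, at deck height: x 0, y +58.5 in the base's frame. The bar runs along x from -35 to +35, 10 thick, top 11.5 above the deck.
- base_hole_a (a point): centre of the single hole of the cell base; x -26, y +0 in the base's frame, at the deck's top
- cover_hole_a (a point): centre of the single hole of the cover plate; x -26, y +0 in the cover's frame, at its underside
- base_hole_b (a point): centre of the pair's +y hole of the cell base; x +26, y +42 in the base's frame, at the deck's top
- cover_hole_b (a point): centre of the pair's +y hole of the cover plate; x +26, y +42 in the cover's frame, at its underside
- base_hole_c (a point): centre of the pair's -y hole of the cell base; x +26, y -42 in the base's frame, at the deck's top
- cover_hole_c (a point): centre of the pair's -y hole of the cover plate; x +26, y -42 in the cover's frame, at its underside
- marker_blue: Bystander: capped blue and white marker pen, 137 x 17 x 19, lying. To be left alone; origin at the centre of its underside.
- crucible_2: Bystander: small white porcelain crucible, 41 across, 34 high. To be left alone; origin at the centre of its underside.
- beaker_100: Bystander: glass beaker, 61 x 55 x 70 high. To be left alone; origin at the centre of its underside.
- flask_250: Bystander: conical glass flask, 80 across, 140 high. To be left alone; origin at the centre of its underside.
- timer: Bystander: white bench timer, 72 x 62 x 20 high. To be left alone; origin at the centre of its underside.
- spatula: Bystander: spatula with brown handle, 190 x 14 x 12, lying. To be left alone; origin at the centre of its underside.
Not all that is in view belongs to the job. Leave any pink look-alike of the cover alone.

How it is judged:
By the outcome, as a careful person would: the job done as asked, in the order asked, and still so for the second after the job is handed in, while the arm keeps its last pose, push and grip.
It also fails if it takes over 72 s, if anything falls off the work surface, if the arm or the gripper's body presses on something with over 40 N, if the wrist force passes 120 N, or if a joint passes its speed limit or range.

ROBOT

A 6-joint arm with a two-finger parallel gripper is mounted at the origin on a cart in front of the work surface, level with it; the furniture and walls round the work are solid. World frame = base frame: x ahead of the robot, y to its left, z up, the work surface at z = 0. Lengths are in mm, angles in rad, forces in N, time in s.
With the tool pointing down it reaches from about 275 to 825 mm from the base axis. Payload 4.9 kg.
Tool frame: the origin (TCP) lies midway between the tips of the shut fingers; the grasp point (between the pads) lies 19 mm behind it; z points along the fingers, y is the line along which they close (so a half turn about z gives the same grasp; the last joint's range is limited). The gripper opens to 85 mm and grips with 20 to 120 N. Pads are 22 mm wide; open, the fingers measure 114 mm over their backs; the gripper's body (76 mm by 85 mm) begins 54 mm behind the grasp point. The pads swing forward as they close: fully open they stand 13 mm farther back than shut.
Start: joints at [1.151, 0.326, -0.193, 1.052, 0, 1.437], TCP at [155.053, 527.709, 231.281] pointing down, gripper open.
Joint ranges: [-2.65, 2.65], [-0.97, 1.79], [-1.3, 1.35], [-1.93, 2.1], [-1.47, 1.37], [-3.14, 3.14]. Speed limits (rad/s): [2.57, 2.57, 3.14, 3.14, 3.14, 3.14].

INTERFACE

Orientations are given as a unit quaternion [w, x, y, z].
In Python, from station import env, imaging gives the robot as it stands. The module is installed in compiled form; this text tells all that it offers.
- The arm moves only by the tool arm_command, never from a script. Its argument "increments" is a list of rows, each a list of 5 numbers: the shift along the tool's x, y, z in shares of 100 cm (1.0 is 100 cm), then the turn about the tool's z in shares of 120 degrees (1.0 is 120 degrees), then the finger opening in cm, from 0 to 8.54. A call has 1 to 8 rows; each row is the pose to reach, as a shift and turn from the pose commanded when the call began, along the tool's axes at that moment; what a row does not reach only later rows make up. A row lasts 1/12 s, in which the tool goes at most 41.7 mm and 7.16 degrees, less where a joint would pass 70% of its speed; a pose out of reach is approached as far as the arm can. A call with a gripper value outside its range is refused whole. The fingers move at their own pace and stop on an object; "squeeze" is the grip in N (left out, the last holds). Time passes only in rows, so rows that repeat a pose let the fingers close. It gives the time, the measured TCP pose, the force, the opening and the grip force at its end, in the units of the state.
- env.get_obs(): the state, without advancing time (a new reading comes with each control period).
- imaging.read_camera(name): name is "scene" or "top" or "wrist"; returns the picture (384x512x3 uint8, red, green, blue); there is no depth.
- imaging.camera_info(name): a dict with "fov_y" (degrees; the focal length in pixels is half the picture's height over the tangent of half this angle, whatever the lens; pixels are square), "cx", "cy" (the principal point, pixels), "world_to_cam" (4x4, takes a point from world to camera coordinates). Camera axes: x right, y down, z forward; pixel columns grow to the right and rows downward; lengths in mm; the calibration is good to about 2 mm. A picture is of the moment at which its call begins: read the wrist's pose just before it. camera_info takes no time and is no camera call; for the wrist camera it gives the pose at the moment of the call.
- env.hand_in(): hands the job in; it is judged then, once.
Trained networks look in the newest picture that a camera, given by its name, has taken for a name from the list of things; names that differ only in an ending like _2 or _b are one class to them, and where a whole thing is asked for, a point or a joint stands for the part that bears it (a point fixed in the world has none). Each returns a list of dicts, best first, with "conf" (0 to 1); they miss things now and then, are a little off and sometimes report something else, mostly with a low value. They report only what shows in the picture. A call takes as long as a camera call. They do not tell look-alikes from the thing itself.
- imaging.trace(label, camera): "region" (384x512 bool, what is visible of it) and "box" ([centre column, centre row, width, height] in pixels, round what is visible of it).
- imaging.pinpoint(label, camera): "centre" ([column, row] in pixels: a listed point, or the origin of a listed thing).
The state is a dict: "t": time; "joint_positions": joint angles; "joint_vel": joint speeds; "effort": joint torques, N m; "eef_pos": TCP position; "orientation": TCP orientation; "wrist_force": force on the tool from outside, world axes, zero at the start; "ft_torque": the same for the moment, N m; "opening": finger opening in mm; "gripper_force": force on a finger pad.
Only numpy, scipy, OpenCV 4.12 (cv2) and the standard library are available. Lean on these libraries where they do the work, as an engineer would, in place of code of your own. Each camera call takes 0.05 s, during which the arm holds its last target. There are 200 camera calls.

## Working session

There is one attempt and no reset: what is moved stays moved. The work goes in short steps, Python scripts to look and compute and a tool call to move; the robot and the scene stay as the last step left them, time stands still between calls to the robot, and variables do not carry over. Pictures are saved under pics/ and viewed, at most 10 in all, crops included, and the job is handed in when it is done.

Besides the shell and the picture viewer there is one more tool, called after "Request:" as name(argument=value, ...), one argument or row to a line, values as JSON. arm_command: Moves the arm, as the interface text tells. Its arguments: {"type":"object","properties":{"increments":{"type":"array"},"squeeze":{"type":"number"}},"required":["increments"]}

```bash
mkdir -p pics; python3 - <<'E'
from station import env, imaging
import cv2,numpy as np
o=env.get_obs();print(o)
for c in ("top","scene"):
    im=imaging.read_camera(c);cv2.imwrite(f"pics/{c}0.png",im[:,:,::-1])
    i=imaging.camera_info(c);print(c,i)
    for l in ("cell_base","spacer_low","cover","back_bar","side_bar","base_hole_a","base_hole_b","cover_hole_a","cover_hole_b"):
        print(l,[(round(d["conf"],2),np.round(d["centre"],1).tolist()) for d in imaging.pinpoint(l,c)])
E
```

```text
{'t': 0.0, 'joint_positions': array([ 1.15083293e+00,  3.26932635e-01, -1.93598188e-01,  1.05200967e+00,
       -9.12606928e-06,  1.43664064e+00]), 'joint_vel': array([ 0.00030179, -0.00091162, -0.00019618,  0.00119472, -0.00023527,
        0.00059342]), 'effort': array([-2.53305752e-04, -4.43399477e+01,  2.62443513e+01,  1.54026534e-02,
       -3.90451969e-04,  3.80672773e-07]), 'eef_pos': array([154.78714078, 527.15162323, 230.50254012]), 'orientation': array([-2.34150968e-04,  1.42417908e-01,  9.89806233e-01, -8.40074741e-04]), 'wrist_force': array([0.25228685, 0.78123023, 0.2226695 ]), 'ft_torque': array([ 0.02071802, -0.01334513,  0.01930595]), 'gripper_force': 0.0, 'opening': 85.73404252785198}
top {'fov_y': 44.655377614029405, 'cx': 256.08738435081085, 'cy': 180.52036697064267, 'world_to_cam': array([[ 2.08706162e-02, -9.99776223e-01, -3.45262119e-03,
        -2.74268291e+00],
       [-9.82829024e-01, -1.98833336e-02, -1.83444166e-01,
         5.22503447e+02],
       [ 1.83334466e-01,  7.22192910e-03, -9.83024067e-01,
         1.64933082e+03],
       [ 0.00000000e+00,  0.00000
[... 1347 characters left out ...]
r [(0.91, [389.4, 275.7]), (0.58, [300.1, 207.1])]
back_bar [(0.48, [223.9, 151.0]), (0.17, [224.5, 157.6])]
side_bar [(0.71, [317.8, 220.5]), (0.64, [197.4, 151.3])]
base_hole_a [(0.78, [205.9, 146.2]), (0.72, [226.6, 160.7]), (0.62, [202.2, 162.9])]
base_hole_b [(0.78, [205.9, 146.2]), (0.72, [226.6, 160.7]), (0.62, [202.2, 162.9])]
cover_hole_a [(0.86, [315.0, 219.5]), (0.76, [372.5, 276.5]), (0.74, [291.5, 207.8]), (0.73, [298.4, 195.5]), (0.57, [392.9, 261.5]), (0.57, [406.2, 287.3]), (0.56, [298.3, 205.9])]
cover_hole_b [(0.86, [315.0, 219.5]), (0.76, [372.5, 276.5]), (0.74, [291.5, 207.8]), (0.73, [298.4, 195.5]), (0.57, [392.9, 261.5]), (0.57, [406.2, 287.3]), (0.56, [298.3, 205.9])]
```

View pics/top0.png

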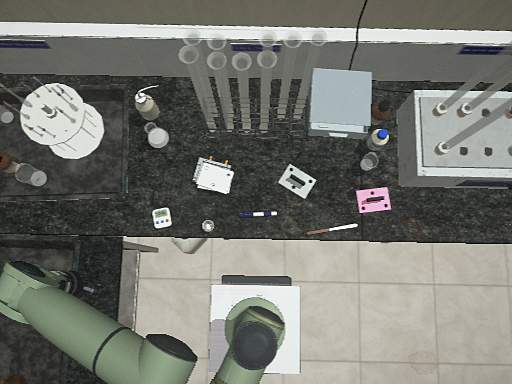

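```bash
cat > h.py <<'E'
from station import env, imaging
import cv2,numpy as np
from scipy.spatial.transform import Rotation as R
def f(i): return 192/np.tan(np.radians(i["fov_y"]/2))
def unproj(i,px,z):
    T=i["world_to_cam"];px=np.atleast_2d(px)
    d=np.c_[(px[:,0]-i["cx"])/f(i),(px[:,1]-i["cy"])/f(i),np.ones(len(px))]@T[:3,:3]
    c=-T[:3,:3].T@T[:3,3]
    return c+d*((z-c[2])/d[:,2])[:,None]
def proj(i,P):
    T=i["world_to_cam"];q=np.atleast_2d(P)@T[:3,:3].T+T[:3,3]
    return q[:,:2]/q[:,2:]*f(i)+[i["cx"],i["cy"]]
def rot():
    w,x,y,z=env.get_obs()["orientation"];return R.from_quat([x,y,z,w]).as_matrix()
def yaw(M): return np.arctan2(M[1,0],M[0,0])   # world yaw of tool x
def plan(P,tx_yaw=None):
    o=env.get_obs();M=rot();d=M.T@(np.array(P)-o["eef_pos"])/10
    t=None
    if tx_yaw is not None:
        t=-np.degrees((tx_yaw-yaw(M)+np.pi/2)%np.pi-np.pi/2)  # half turn equivalent
    print("shift cm",np.round(d,2),"turn deg",t,"at",np.round(o["eef_pos"],1),"yaw",round(yaw(M),3))
def pp(l,c,i,z):
    for d in imaging.pinpoint(l,c): print(l,round(d["conf"],2),np.round(d["centre"],1),np.round(unproj(i,d["centre"],z)[0],1))
def snap(c,name):
    i=imaging.camera_info(c);im=imaging.read_camera(c);cv2.imwrite(f"pics/{name}.png",im[:,:,::-1]);return i,im
E
python3 - <<'E'
from h import *
i=imaging.camera_info("top")
print("base holes",unproj(i,[[224.8,169.6],[212.3,181.9],[206.1,163.4],[214.3,179.5]],38)[:,:2].round())
print("cover",unproj(i,[[292,188.4],[310,181.2],[294.8,169.2],[298,181.4]],8)[:,:2].round())
print("others",unproj(i,[[208,226],[160,217],[258,214],[158,138],[373,201],[370,161]],10)[:,:2].round())
M=rot();print(M.round(3))
j=imaging.camera_info("wrist");T=j["world_to_cam"];c=-T[:3,:3].T@T[:3,3]
print(c,"in tool",M.T@(c-env.get_obs()["eef_pos"]),(T[:3,:3]@M).round(2),j["fov_y"],j["cx"],j["cy"])
plan([520,130,330],-1.57)
im=imaging.read_camera("top");cr=cv2.resize(im[120:240,130:340],None,fx=3.8,fy=3.8,interpolation=cv2.INTER_CUBIC)
cv2.imwrite("pics/crop.png",cr[:,:,::-1])
E
```

```text
base holes [[563. 124.]
 [516. 168.]
 [585. 193.]
 [525. 161.]]
cover [[ 503. -125.]
 [ 531. -192.]
 [ 576. -135.]
 [ 530. -148.]]
others [[ 357.  180.]
 [ 387.  357.]
 [ 405.   -1.]
 [ 686.  383.]
 [ 462. -424.]
 [ 612. -416.]]
[[-0.959  0.282  0.   ]
 [ 0.282  0.959  0.   ]
 [ 0.     0.    -1.   ]]
[ 74.22708994 551.64539313 374.23568697] in tool [  84.28188501    0.18605552 -142.93990875] [[-0.    1.   -0.  ]
 [-0.95 -0.   -0.32]
 [-0.32  0.    0.95]] 64.5826192097895 257.9684692629441 193.44184185428244
shift cm [-46.23 -27.87  -9.87] turn deg 73.58194163328677 at [155.  527.7 231.3] yaw 2.856
```

View pics/crop.png

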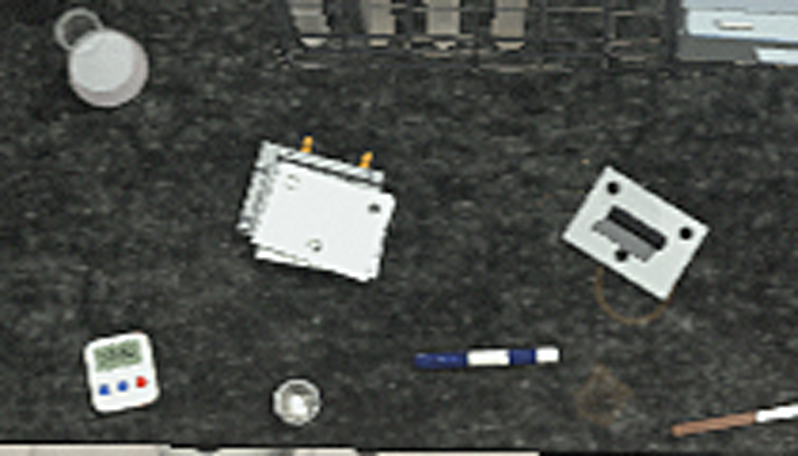

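The grey plate at (298,181) is the cover; the pink one at (374,201) is the look-alike. The base with its white stack is at (214,176), with the bars at its far and left edges. I'm moving the wrist camera over the base.

Units first: shifts go in shares of 100 cm and turns go in shares of 120 degrees. So -28 cm / 100 = -0.28, -1.9 cm / 100 = -0.019, -5 degrees / 120 = -0.0417.

Request:
arm_command(
  increments=[
    [-0.035,-0.019,0,0,8.5],
    [-0.07,-0.038,0,0,8.5],
    [-0.105,-0.057,0,0,8.5],
    [-0.14,-0.076,0,0,8.5],
    [-0.175,-0.095,0,0,8.5],
    [-0.21,-0.114,0,-0.0167,8.5],
    [-0.245,-0.133,0,-0.0333,8.5],
    [-0.28,-0.152,0,-0.0417,8.5],
  ],
)

```text
t: 1.72
eef_pos: [382.0, 301.4, 231.5]
orientation: [0.0, 0.098, 0.995, 0.0]
wrist_force: [0.4, 0.3, -0.1]
opening: 84.8
gripper_force: 0.0
```

```bash
python3 - <<'E'
from h import *
plan([514,172,231],2.94)
E
```

```text
shift cm [-15.48 -10.1    0.05] turn deg 0.26253851010496165 at [382.  301.4 231.5] yaw 2.945
```

Scaled: -15.5 cm / 100 = -0.155, -10.1 cm / 100 = -0.101.

Request:
arm_command(
  increments=[
    [-0.03,-0.02,0,0,8.5],
    [-0.062,-0.04,0,0,8.5],
    [-0.093,-0.06,0,0,8.5],
    [-0.124,-0.08,0,0,8.5],
    [-0.155,-0.101,0,0,8.5],
    [-0.155,-0.101,0,0,8.5],
    [-0.155,-0.101,0,0,8.5],
  ],
)

```text
t: 2.3
eef_pos: [514.0, 171.8, 231.0]
orientation: [-0.0, 0.101, 0.995, 0.0]
wrist_force: [-0.4, -0.4, -0.1]
opening: 84.9
gripper_force: 0.0
```

```bash
python3 - <<'E'
from h import *
i,im=snap("wrist","w1")
cv2.imwrite("pics/w1b.png",cv2.resize(im,(800,600),interpolation=cv2.INTER_CUBIC)[:,:,::-1])
np.save("w1.npy",im); import pickle; pickle.dump(i,open("w1.pkl","wb"))
pp("spacer_high","wrist",i,31);pp("back_bar","wrist",i,24);pp("side_bar","wrist",i,24);pp("base_hole_a","wrist",i,38);pp("cell_base","wrist",i,0)
E
```

```text
spacer_high 0.7 [245.2 180.9] [528.5 153.9  31. ]
back_bar 0.87 [253.9 217.4] [579.2 153.6  24. ]
back_bar 0.7 [234.4  18.3] [360.  179.5  24. ]
side_bar 0.73 [308.8 187.3] [553.9 226.8  24. ]
side_bar 0.36 [ 30.9 199.9] [ 501.2 -109.4   24. ]
base_hole_a 0.97 [256.3 169.6] [516.  169.9  38. ]
base_hole_a 0.95 [222.9 204.9] [550.2 122.4  38. ]
base_hole_a 0.88 [291.2 208.3] [570.8 200.9  38. ]
```

View pics/w1b.png

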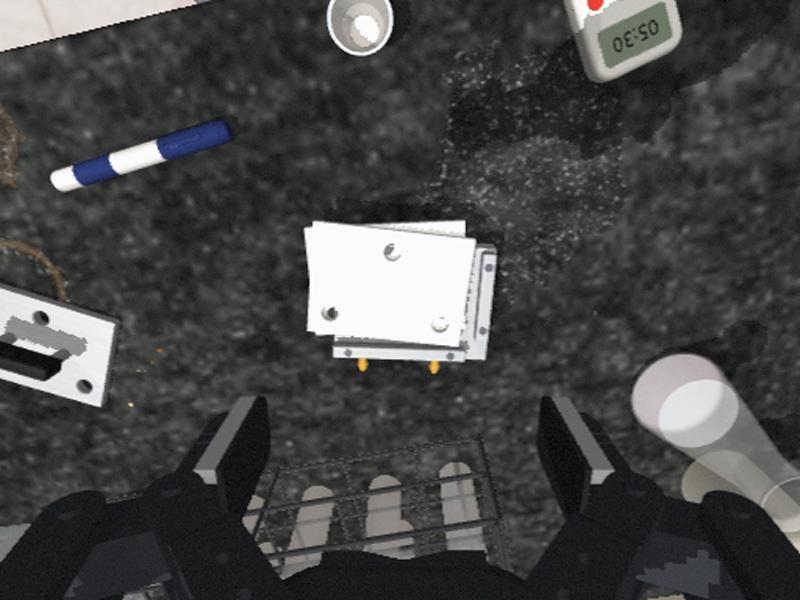

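Wrist view: the stack is at about (390,285) of 800x600, with the back bar along its lower edge at row 352 and the side bar on the right at column 485. The cover's handle is at (25,360). I'll fit the base from the bar corners in an enlarged crop.

```bash
python3 - <<'E'
from h import *
im=np.load("w1.npy")
cv2.imwrite("pics/w1c.png",cv2.resize(im[135:240,190:330],None,fx=5.7,fy=5.7,interpolation=cv2.INTER_CUBIC)[:,:,::-1])
E
```

```text
(no output)
```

View pics/w1c.png

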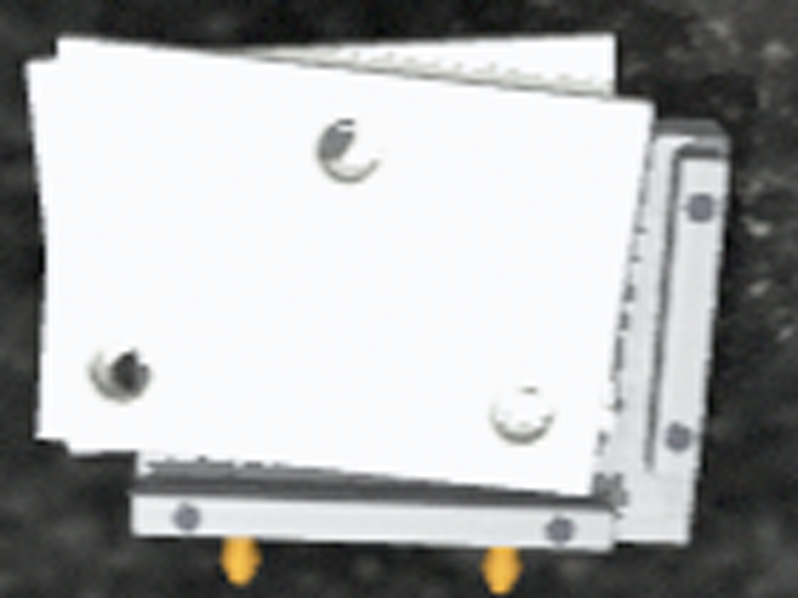

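```bash
cat >> h.py <<'E'
def fit(i,px,loc,z,x0,free_z=False):
    """base (x,y,yaw) from pixels of local points at world heights z"""
    from scipy.optimize import least_squares
    px=np.array(px,float);loc=np.array(loc,float);z=np.array(z,float)
    def w(p):
        c,s=np.cos(p[2]),np.sin(p[2]);return np.c_[loc@np.array([[c,-s],[s,c]]).T+p[:2],z]
    r=least_squares(lambda p:(proj(i,w(p))-px).ravel(),x0,x_scale=[1,1,.01],loss="soft_l1")
    print("fit",r.x.round(3),"res",r.fun.reshape(-1,2).round(2).tolist());return r.x
def loc2w(b,p):
    c,s=np.cos(b[2]),np.sin(b[2]);return np.array([b[0]+c*p[0]-s*p[1],b[1]+s*p[0]+c*p[1]])
E
python3 - <<'E'
from h import *
import pickle
i=pickle.load(open("w1.pkl","rb"))
q=np.array([(132,537),(612,549),(132,493),(724,158),(680,155),(690,543)])
px=(q+.5)/5.7-.5+[190,135]
b=fit(i,px,[(52.5,-52),(52.5,52),(42.5,-52),(-35,68.5),(-35,58.5),(55,70)],[35.5]*5+[24],[540,160,-.2])
np.save("base.npy",b)
# spacers
h=fit(i,[[256.3,169.6],[222.9,204.9],[291.2,208.3]],[(-26,0),(26,-42),(26,42)],[38]*3,[540,160,-.2])
q=np.array([(28,62),(652,100),(592,493),(38,437)]);px=(q+.5)/5.7-.5+[190,135]
h=fit(i,px,[(-42,-58),(-42,58),(42,58),(42,-58)],[38]*4,[540,160,-.2])
q=np.array([(60,38),(614,36)]);px=(q+.5)/5.7-.5+[190,135]
l=fit(i,px,[(-42,-58),(-42,58)],[31]*2,[540,160,-.2])
for s in (h,l):
    d=s-b;c,n=np.cos(b[2]),np.sin(b[2]);print("rel",(c*d[0]+n*d[1]).round(1),(c*d[1]-n*d[0]).round(1),d[2].round(3))
P=loc2w(b,(-90,0));plan([*P,80],b[2]+np.pi)
E
```

```text
fit [ 5.40111e+02  1.64882e+02 -2.35000e-01] res [[-0.1, 0.03], [0.31, 0.36], [-0.23, 0.28], [0.83, -0.23], [-0.22, 0.02], [-0.49, -0.41]]
fit [ 5.36549e+02  1.65951e+02 -2.20000e-01] res [[0.64, -4.35], [-2.02, 2.49], [0.35, 0.2]]
fit [ 5.30873e+02  1.56193e+02 -2.80000e-01] res [[3.06, -1.32], [-2.35, 0.03], [-0.45, -0.21], [0.39, 2.76]]
fit [ 5.24860e+02  1.59499e+02 -1.99000e-01] res [[-2.87, 0.06], [2.88, 0.04]]
rel -7.0 -10.6 -0.045
rel -13.6 -8.8 0.036
shift cm [ 6.05 -0.04 15.14] turn deg 2.208831629666266 at [512.  174.4 231.4] yaw 2.945
```

```bash
python3 - <<'E'
from h import *
import pickle
i=pickle.load(open("w1.pkl","rb"));b=np.load("base.npy")
cv=lambda q:(np.array(q)+.5)/5.7-.5+[190,135]
h=fit(i,cv([(58,38),(652,103),(592,493),(38,437)]),[(-42,-58),(-42,58),(42,58),(42,-58)],[38]*4,[540,160,-.2])
l=fit(i,cv([(28,62),(614,36),(70,450)]),[(-42,-58),(-42,58),(42,-58)],[31]*3,[540,160,-.2])
for s in (h,l):
    d=s-b;c,n=np.cos(b[2]),np.sin(b[2]);print("rel",(c*d[0]+n*d[1]).round(1),(c*d[1]-n*d[0]).round(1),d[2].round(3))
E
```

```text
fit [ 5.29687e+02  1.57843e+02 -3.12000e-01] res [[0.21, 0.0], [-0.11, -0.1], [-0.55, -0.06], [0.4, 0.1]]
fit [ 5.26625e+02  1.57278e+02 -1.62000e-01] res [[0.04, -0.28], [-0.17, 0.09], [0.14, 0.19]]
rel -8.5 -9.3 -0.077
rel -11.3 -10.5 0.073
```

```bash
python3 - <<'E'
from h import *
b=np.load("base.npy")
P=loc2w(b,(-90,-8));print(P);plan([*P,100],b[2]+np.pi)
E
```

```text
[450.72310252 178.06239535]
shift cm [ 6.08 -0.84 13.14] turn deg 2.208831629666266 at [512.  174.4 231.4] yaw 2.945
```

Scaled: 15 cm / 100 = 0.15, 12 cm / 100 = 0.12, 2.2 degrees / 120 = 0.0183.

Request:
arm_command(
  increments=[
    [0.02,-0.003,0.02,0.0083,7],
    [0.04,-0.006,0.04,0.0183,7],
    [0.061,-0.008,0.06,0.0183,7],
    [0.061,-0.008,0.09,0.0183,7],
    [0.061,-0.008,0.12,0.0183,7],
    [0.061,-0.008,0.15,0.0183,7],
    [0.061,-0.008,0.15,0.0183,7],
    [0.061,-0.008,0.15,0.0183,7],
  ],
)

```text
t: 3.27
eef_pos: [449.8, 177.8, 80.7]
orientation: [-0.002, 0.118, 0.993, -0.001]
wrist_force: [0.5, 0.4, 0.0]
opening: 70.4
gripper_force: 0.0
```

```bash
python3 - <<'E'
from h import *
b=np.load("base.npy")
P=loc2w(b,(-90,-8));plan([*P,17],b[2]+np.pi)
o=env.get_obs();print(o["eef_pos"],o["opening"])
E
```

```text
shift cm [-0.11  0.05  6.37] turn deg -0.033073268097591556 at [449.8 177.8  80.7] yaw 2.906
[449.7702524  177.8317123   80.73345013] 70.37663820420076
```

Scaled: 6.4 cm / 100 = 0.064, 3 cm / 100 = 0.03.

Request:
arm_command(
  increments=[
    [0,0,0.03,0,7],
    [0,0,0.064,0,7],
    [0,0,0.064,0,7],
    [-0.007,0,0.064,0,7],
    [-0.013,0,0.064,0,7],
    [-0.016,0,0.064,0,7],
    [-0.019,0,0.064,0,7],
    [-0.021,0,0.064,0,7],
  ],
)

```text
t: 3.93
eef_pos: [473.5, 172.8, 18.8]
orientation: [0.001, 0.118, 0.993, 0.001]
wrist_force: [-1.1, 0.5, 0.0]
opening: 69.7
gripper_force: 0.7
```

Scaled: -1.1 cm / 100 = -0.011, -1 cm / 100 = -0.01.

Request:
arm_command(
  increments=[
    [-0.002,0,0,0,7],
    [-0.004,0,0,0,7],
    [-0.006,0,0,0,7],
    [-0.008,0,0,0,7],
    [-0.009,0,0,0,7],
    [-0.01,0,0,0,7],
    [-0.011,0,0,0,7],
    [-0.011,0,0,0,7],
  ],
)

```text
t: 4.6
eef_pos: [482.7, 169.9, 17.2]
orientation: [0.0, 0.118, 0.993, -0.0]
wrist_force: [-2.6, 0.4, -0.6]
opening: 70.1
gripper_force: 0.9
```

```bash
cat >> h.py <<'E'
def rel():
    b=np.load("base.npy");o=env.get_obs();d=o["eef_pos"][:2]-b[:2];c,s=np.cos(b[2]),np.sin(b[2])
    F=o["wrist_force"];print("TCP in base",round(c*d[0]+s*d[1],2),round(c*d[1]-s*d[0],2),round(o["eef_pos"][2],2),"F base",round(c*F[0]+s*F[1],1),round(c*F[1]-s*F[0],1),round(F[2],1),"yaw",round(yaw(rot()),3),"t",o["t"])
E
python3 - <<'E'
from h import *
rel()
i,im=snap("wrist","w2")
E
```

```text
TCP in base -56.99 -8.48 17.17 F base -2.6 -0.2 -0.6 yaw 2.905 t 4.6
```

View pics/w2.png

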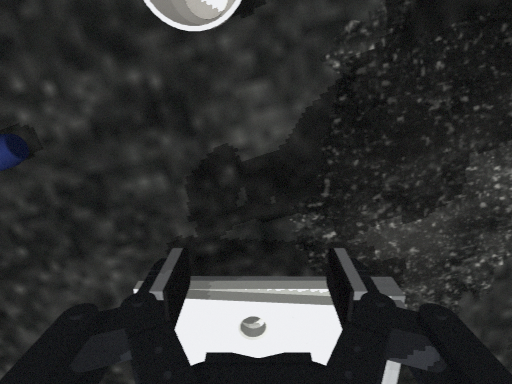

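The fingers (columns 170 and 345) straddle the -x edge and push both plates, with hole a at (253,326). I'll keep advancing until the force rises.

Scaled: -0.35 cm / 100 = -0.0035, -0.3 cm / 100 = -0.003.

Request:
arm_command(
  increments=[
    [-0.001,0,0,0,7],
    [-0.002,0,0,0,7],
    [-0.0025,0,0,0,7],
    [-0.003,0,0,0,7],
    [-0.0035,0,0,0,7],
    [-0.0035,0,0,0,7],
  ],
)

```text
t: 5.15
eef_pos: [486.2, 169.1, 17.2]
orientation: [0.0, 0.118, 0.993, -0.0]
wrist_force: [-1.0, -0.4, -1.0]
opening: 70.0
gripper_force: 0.5
```

```bash
python3 - <<'E'
from h import *
rel()
E
```

```text
TCP in base -53.36 -8.49 17.25 F base -0.9 -0.6 -1.0 yaw 2.904 t 5.15
```

Scaled: -0.2 cm / 100 = -0.002, -0.1 cm / 100 = -0.001.

Request:
arm_command(
  increments=[
    [-0.001,0,0,0,7],
    [-0.002,0,0,0,7],
    [-0.002,0,0,0,7],
  ],
)

```text
t: 5.4
eef_pos: [487.4, 168.8, 17.2]
orientation: [-0.001, 0.118, 0.993, 0.0]
wrist_force: [-4.2, 0.8, 1.3]
opening: 69.8
gripper_force: 1.8
```

Scaled: -0.15 cm / 100 = -0.0015, -0.1 cm / 100 = -0.001.

Request:
arm_command(
  increments=[
    [-0.001,0,0,0,7],
    [-0.0015,0,0,0,7],
    [-0.0015,0,0,0,7],
  ],
)

```text
t: 5.65
eef_pos: [487.4, 168.8, 17.2]
orientation: [-0.002, 0.118, 0.993, 0.0]
wrist_force: [-7.4, 2.7, 5.7]
opening: 70.0
gripper_force: 3.7
```

```bash
python3 - <<'E'
from h import *
rel()
E
```

```text
TCP in base -52.18 -8.5 17.16 F base -7.8 0.9 5.7 yaw 2.905 t 5.65
```

Scaled: -9.7 cm / 100 = -0.097, -5.2 cm / 100 = -0.052, -35 degrees / 120 = -0.2917.

Request:
arm_command(
  increments=[
    [0.005,0,0,0,7],
    [0.025,0,0,0,7],
    [0.025,0,-0.04,0,7],
    [0.025,-0.02,-0.08,-0.0583,6],
    [0.01,-0.05,-0.09,-0.1167,5],
    [-0.01,-0.08,-0.09,-0.175,5],
    [-0.03,-0.097,-0.09,-0.2333,5],
    [-0.052,-0.097,-0.09,-0.2917,5],
  ],
)

```text
t: 6.32
eef_pos: [518.5, 58.3, 108.5]
orientation: [0.001, -0.182, 0.983, -0.001]
wrist_force: [0.6, -0.2, 0.1]
opening: 49.9
gripper_force: 0.0
```

Scaled: -55 degrees / 120 = -0.4583.

Request:
arm_command(
  increments=[
    [0,0,0,-0.0583,5],
    [0,0,0,-0.1167,5],
    [0,0,0,-0.175,5],
    [0,0,0,-0.2333,5],
    [0,0,0,-0.2917,5],
    [0,0,0,-0.35,5],
    [0,0,0,-0.4083,5],
    [0,0,0,-0.4583,5],
  ],
)

```text
t: 6.98
eef_pos: [518.5, 61.6, 107.8]
orientation: [0.001, -0.617, 0.787, -0.001]
wrist_force: [-0.0, 0.3, 0.6]
opening: 49.8
gripper_force: 0.0
```

```bash
python3 - <<'E'
from h import *
rel()
b=np.load("base.npy");P=loc2w(b,(0,-100));plan([*P,21],b[2]-np.pi/2)
E
```

```text
TCP in base 3.07 -105.46 107.76 F base -0.1 0.3 0.6 yaw -1.812 t 6.9833
shift cm [-0.54  0.34  8.68] turn deg -0.339385018894711 at [518.5  61.6 107.8] yaw -1.812
```

Scaled: 8.7 cm / 100 = 0.087, -2.3 cm / 100 = -0.023.

Request:
arm_command(
  increments=[
    [0,0.003,0.03,0,5],
    [0,0.003,0.06,0,5],
    [0,0.003,0.087,0,5],
    [0,0.003,0.087,0,5],
    [-0.008,0.003,0.087,0,5],
    [-0.016,0.003,0.087,0,5],
    [-0.02,0.003,0.087,0,5],
    [-0.023,0.003,0.087,0,5],
  ],
)

```text
t: 7.65
eef_pos: [521.7, 85.5, 22.1]
orientation: [0.001, -0.615, 0.788, -0.002]
wrist_force: [-1.4, -3.7, 2.2]
opening: 50.2
gripper_force: 1.6
```

Scaled: -1.1 cm / 100 = -0.011, -1 cm / 100 = -0.01.

Request:
arm_command(
  increments=[
    [-0.002,0,0,0,5],
    [-0.004,0,0,0,5],
    [-0.006,0,0,0,5],
    [-0.008,0,0,0,5],
    [-0.009,0,0,0,5],
    [-0.01,0,0,0,5],
    [-0.011,0,0,0,5],
    [-0.011,0,0,0,5],
  ],
)

```text
t: 8.32
eef_pos: [522.6, 95.7, 20.2]
orientation: [0.0, -0.615, 0.789, 0.0]
wrist_force: [-0.3, -2.3, 0.6]
opening: 49.9
gripper_force: 0.9
```

```bash
python3 - <<'E'
from h import *
rel()
E
```

```text
TCP in base -0.97 -71.35 20.21 F base 0.3 -2.3 0.6 yaw -1.817 t 8.3167
```

Scaled: -0.25 cm / 100 = -0.0025, -0.2 cm / 100 = -0.002, 0.6 degrees / 120 = 0.005.

Request:
arm_command(
  increments=[
    [-0.001,0,0,0.0025,5],
    [-0.002,0,0,0.005,5],
    [-0.0025,0,0,0.005,5],
    [-0.0025,0,0,0.005,5],
  ],
)

```text
t: 8.65
eef_pos: [522.8, 97.9, 20.1]
orientation: [-0.0, -0.611, 0.792, 0.0]
wrist_force: [-0.7, -2.1, 1.7]
opening: 50.3
gripper_force: 1.5
```

Scaled: -0.15 cm / 100 = -0.0015, -0.1 cm / 100 = -0.001.

Request:
arm_command(
  increments=[
    [-0.001,0,0,0,5],
    [-0.0015,0,0,0,5],
    [-0.0015,0,0,0,5],
  ],
)

```text
t: 8.9
eef_pos: [522.9, 98.0, 20.2]
orientation: [-0.002, -0.61, 0.792, -0.001]
wrist_force: [-2.1, -7.8, 3.4]
opening: 50.4
gripper_force: 3.8
```

```bash
python3 - <<'E'
from h import *
rel()
E
```

```text
TCP in base -1.18 -69.09 20.15 F base -0.2 -8.1 3.4 yaw -1.829 t 8.9
```

Scaled: -0.05 cm / 100 = -0.0005, -1.3 degrees / 120 = -0.0108.

Request:
arm_command(
  increments=[
    [0,0,0,-0.005,5],
    [0,0,0,-0.0108,5],
    [0,0,0,-0.0108,5],
    [-0.0005,0,0,-0.0108,5],
  ],
)

```text
t: 9.23
eef_pos: [524.7, 97.9, 20.3]
orientation: [-0.001, -0.619, 0.786, -0.002]
wrist_force: [0.7, -8.5, -1.3]
opening: 49.8
gripper_force: 4.3
```

```bash
python3 - <<'E'
from h import *
rel()
i,im=snap("wrist","w3")
E
```

```text
TCP in base 0.6 -68.7 20.26 F base 2.7 -8.1 -1.3 yaw -1.807 t 9.2333
```

View pics/w3.png

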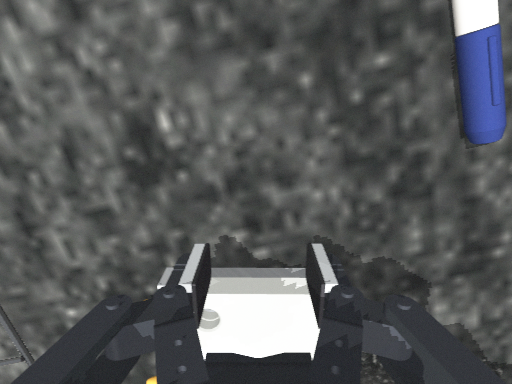

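Scaled: 9.3 cm / 100 = 0.093, -6.9 cm / 100 = -0.069, 35 degrees / 120 = 0.2917.

Request:
arm_command(
  increments=[
    [0.005,0,0,0,5],
    [0.025,0,0,0,5],
    [0.025,0,-0.04,0,5],
    [0.025,0.02,-0.08,0.0583,6],
    [0.01,0.05,-0.09,0.1167,7],
    [-0.01,0.08,-0.09,0.175,7],
    [-0.04,0.093,-0.09,0.2333,7],
    [-0.069,0.093,-0.09,0.2917,7],
  ],
)

```text
t: 9.95
eef_pos: [445.8, 190.0, 110.6]
orientation: [-0.001, -0.354, 0.935, 0.001]
wrist_force: [0.3, 0.1, -0.1]
opening: 70.0
gripper_force: 0.0
```

Scaled: 55 degrees / 120 = 0.4583.

Request:
arm_command(
  increments=[
    [0,0,0,0.0583,7],
    [0,0,0,0.1167,7],
    [0,0,0,0.175,7],
    [0,0,0,0.2333,7],
    [0,0,0,0.2917,7],
    [0,0,0,0.35,7],
    [0,0,0,0.4083,7],
    [0,0,0,0.4583,7],
  ],
)

```text
t: 10.62
eef_pos: [449.1, 189.4, 110.2]
orientation: [-0.0, 0.118, 0.993, 0.001]
wrist_force: [0.6, 0.1, -1.3]
opening: 69.7
gripper_force: 0.0
```

```bash
python3 - <<'E'
from h import *
rel()
b=np.load("base.npy");P=loc2w(b,(-75,0));plan([*P,17],b[2]-np.pi)
E
```

```text
TCP in base -94.23 2.66 110.24 F base 0.6 0.3 -1.3 yaw 2.905 t 10.6167
shift cm [-1.93 -0.28  9.32] turn deg -0.06308111852715209 at [449.1 189.4 110.2] yaw 2.905
```

Scaled: 9.3 cm / 100 = 0.093, 8 cm / 100 = 0.08.

Request:
arm_command(
  increments=[
    [0,-0.002,0.04,0,7],
    [0,-0.002,0.08,0,7],
    [0,-0.002,0.093,0,7],
    [-0.012,-0.002,0.093,0,7],
    [-0.024,-0.002,0.093,0,7],
    [-0.03,-0.002,0.093,0,7],
    [-0.034,-0.002,0.093,0,7],
    [-0.037,-0.002,0.093,0,7],
  ],
)

```text
t: 11.28
eef_pos: [485.2, 178.4, 17.4]
orientation: [0.0, 0.115, 0.993, 0.001]
wrist_force: [-0.1, -0.5, 0.6]
opening: 69.8
gripper_force: 0.0
```

Scaled: -0.5 cm / 100 = -0.005, -0.4 cm / 100 = -0.004.

Request:
arm_command(
  increments=[
    [-0.001,0,0,0,7],
    [-0.002,0,0,0,7],
    [-0.003,0,0,0,7],
    [-0.004,0,0,0,7],
    [-0.005,0,0,0,7],
    [-0.005,0,0,0,7],
  ],
)

```text
t: 11.78
eef_pos: [489.2, 177.1, 17.3]
orientation: [-0.0, 0.115, 0.993, 0.0]
wrist_force: [-1.0, -0.9, 1.6]
opening: 70.2
gripper_force: 0.7
```

```bash
python3 - <<'E'
from h import *
rel()
E
```

```text
TCP in base -52.37 0.04 17.26 F base -0.8 -1.1 1.6 yaw 2.911 t 11.7833
```

Scaled: -0.25 cm / 100 = -0.0025, -0.2 cm / 100 = -0.002.

Request:
arm_command(
  increments=[
    [-0.001,0,0,0,7],
    [-0.002,0,0,0,7],
    [-0.0025,0,0,0,7],
    [-0.0025,0,0,0,7],
  ],
)

```text
t: 12.12
eef_pos: [489.1, 176.9, 16.9]
orientation: [-0.003, 0.115, 0.993, 0.0]
wrist_force: [-8.0, 2.4, 6.3]
opening: 70.4
gripper_force: 3.8
```

```bash
python3 - <<'E'
from h import *
rel()
E
```

```text
TCP in base -52.38 -0.19 16.86 F base -8.3 0.5 6.3 yaw 2.911 t 12.1167
```

Scaled: -13 cm / 100 = -0.13, -12 cm / 100 = -0.12.

Request:
arm_command(
  increments=[
    [0.006,0,0,0,8.5],
    [0.025,0,-0.01,0,8.5],
    [0.025,0,-0.05,0,8.5],
    [0.025,0,-0.09,0,8.5],
    [0.02,0,-0.12,0,8.5],
    [0.02,0,-0.13,0,8.5],
    [0.02,0,-0.13,0,8.5],
    [0.02,0,-0.13,0,8.5],
  ],
)

```text
t: 12.78
eef_pos: [472.9, 181.0, 147.1]
orientation: [0.001, 0.115, 0.993, 0.0]
wrist_force: [-0.3, -0.5, -1.3]
opening: 85.0
gripper_force: 0.0
```

```bash
python3 - <<'E'
from h import *
import pickle
rel()
i,im=snap("wrist","w4");pickle.dump((i,im),open("w4.pkl","wb"))
pp("spacer_high","wrist",i,31);pp("base_hole_a","wrist",i,38)
b=np.load("base.npy");c=proj(i,[[*loc2w(b,(0,0)),38]])[0];print(c)
x,y=(c-[80,60]).astype(int);print(x,y);cv2.imwrite("pics/w4c.png",cv2.resize(im[max(y,0):y+120,x:x+160],None,fx=5,fy=5,interpolation=cv2.INTER_CUBIC)[:,:,::-1])
E
```

```text
TCP in base -69.16 0.04 147.15 F base -0.2 -0.6 -1.3 yaw 2.911 t 12.7833
spacer_high 0.96 [256.9 256.5] [540.5 164.3  31. ]
base_hole_a 0.87 [258.4 230.5] [510.4 172.9  38. ]
base_hole_a 0.67 [301.3 274.3] [565.4 202.5  38. ]
[257.35166121 259.86253805]
177 199
```

View pics/w4c.png

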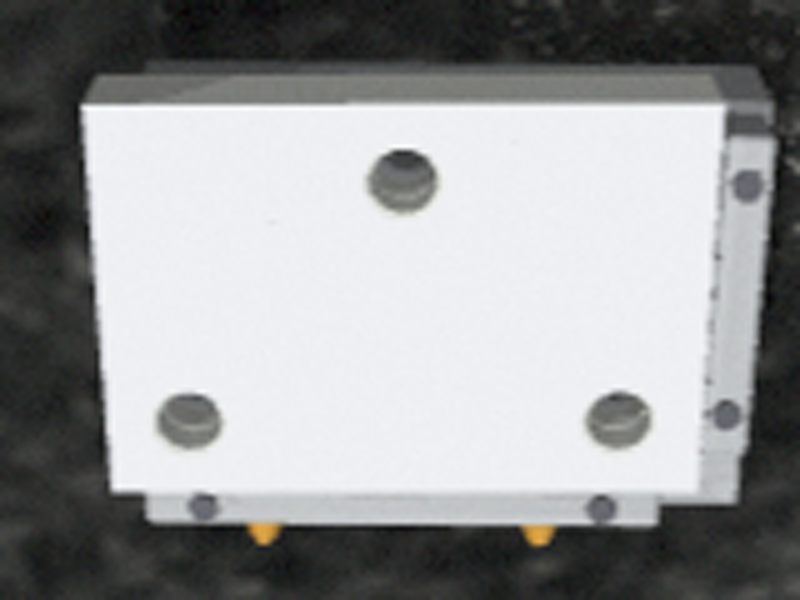

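The stack now sits square: its holes are at (403,180), (190,419) and (618,419) in the crop, the plates coincide, and there is no gap at either bar. I'll check with a fit, then work out the move to the cover.

```bash
python3 - <<'E'
from h import *
import pickle
i,im=pickle.load(open("w4.pkl","rb"));b=np.load("base.npy")
cv=lambda q:(np.array(q)+.5)/5-.5+[177,199]
h=fit(i,cv([(82,104),(725,104),(700,492),(112,492)]),[(-42,-58),(-42,58),(42,58),(42,-58)],[38]*4,[540,160,-.2])
b2=fit(i,cv([(147,524),(657,525),(773,138),(738,503)]),[(52.5,-52),(52.5,52),(-35,68.5),(55,70)],[35.5]*3+[24],[540,160,-.2])
a=fit(i,cv([(403,180),(190,419),(618,419)]),[(-26,0),(26,-42),(26,42)],[38]*3,[540,160,-.2])
d=h-b2;c,n=np.cos(b2[2]),np.sin(b2[2]);print("rel",(c*d[0]+n*d[1]).round(1),(c*d[1]-n*d[0]).round(1),d[2].round(3))
np.save("h.npy",h)
ci=np.array([530,-150]);plan([490,-130,231],-.62+np.pi)
E
```

```text
fit [ 5.40314e+02  1.65009e+02 -2.30000e-01] res [[0.28, 0.13], [-0.01, -0.09], [-0.65, -0.17], [0.27, 0.04]]
fit [ 5.40311e+02  1.64666e+02 -2.36000e-01] res [[-0.33, 0.49], [0.3, 0.59], [0.57, -0.57], [-0.66, -0.33]]
fit [ 5.39388e+02  1.65021e+02 -2.31000e-01] res [[0.07, -0.13], [-0.27, 0.14], [0.19, 0.03]]
rel -0.1 0.3 0.006
shift cm [ -8.92 -29.83  -8.55] turn deg 22.28773378226654 at [471.2 180.7 145.3] yaw 2.911
```

Scaled: -28 cm / 100 = -0.28, -25 cm / 100 = -0.25, 22 degrees / 120 = 0.1833.

Request:
arm_command(
  increments=[
    [-0.008,-0.036,-0.01,0.025,8.5],
    [-0.017,-0.072,-0.01,0.05,8.5],
    [-0.026,-0.108,-0.01,0.075,8.5],
    [-0.035,-0.144,-0.01,0.1,8.5],
    [-0.044,-0.18,-0.01,0.125,8.5],
    [-0.053,-0.216,-0.01,0.15,8.5],
    [-0.062,-0.25,-0.01,0.1708,8.5],
    [-0.07,-0.28,-0.01,0.1833,8.5],
  ],
)

```text
t: 13.6
eef_pos: [475.4, -109.4, 155.6]
orientation: [-0.001, 0.304, 0.953, -0.0]
wrist_force: [0.3, -0.5, -0.1]
opening: 84.8
gripper_force: 0.0
```

Request:
arm_command(
  increments=[
    [0,0,0,0,8.5],
    [0,0,0,0,8.5],
    [0,0,0,0,8.5],
  ],
)

```text
t: 13.85
eef_pos: [475.6, -106.9, 156.0]
orientation: [-0.001, 0.303, 0.953, 0.0]
wrist_force: [-0.9, 0.7, 0.3]
opening: 84.8
gripper_force: 0.0
```

```bash
python3 - <<'E'
from h import *
import pickle
i,im=snap("wrist","w5");pickle.dump((i,im),open("w5.pkl","wb"));rel()
pp("cover","wrist",i,0)
ps=imaging.pinpoint("cover_hole_a","wrist")
for d in ps:print(d["conf"],d["centre"],unproj(i,d["centre"],8)[0])
cv2.imwrite("pics/w5b.png",cv2.resize(im,(800,600),interpolation=cv2.INTER_CUBIC)[:,:,::-1])
E
```

```text
TCP in base 0.64 -278.81 156.22 F base -0.5 0.1 0.0 yaw 2.528 t 13.9
cover 0.82 [ 37.1 320.7] [ 468.5 -429.8    0. ]
cover 0.59 [256.4 237. ] [ 530.3 -147.6    0. ]
0.83 [34.1, 286.7] [ 432.69630741 -386.2914171     8.        ]
0.78 [258.8, 212.4] [ 505.39177334 -126.8105768     8.        ]
0.74 [294.5, 253.6] [ 567.19277861 -123.02588298    8.        ]
0.69 [55.0, 332.4] [ 491.03082167 -415.66283446    8.        ]
0.64 [223.4, 259.0] [ 527.91545986 -190.06372131    8.        ]
```

View pics/w5b.png

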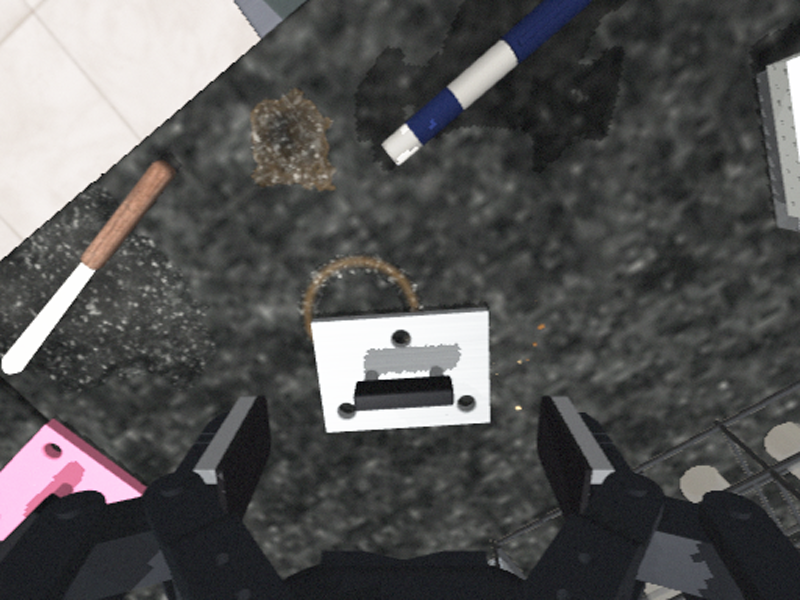

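The cover is in the centre: single hole (400,338), pair at (347,410) and (467,403), handle (404,392). The pink one at (70,470) stays out of it.

```bash
python3 - <<'E'
from h import *
import pickle
i,im=pickle.load(open("w5.pkl","rb"))
cv=lambda q:(np.array(q)+.5)*.64-.5
c=fit(i,cv([(313,322),(487,309),(490,422),(326,432),(400.5,338),(347,410),(467,403)]),[(-42,-58),(-42,58),(42,58),(42,-58),(-26,0),(26,-42),(26,42)],[8]*7,[530,-150,-.6])
e=fit(i,[(258.8,212.4),(294.5,253.6),(223.4,259)],[(-26,0),(26,42),(26,-42)],[8]*3,[530,-150,-.6])
np.save("cover.npy",c)
plan([c[0],c[1],75],c[2]+np.pi/2)
E
```

```text
fit [ 529.85  -144.81    -0.543] res [[-1.22, -0.09], [0.61, 0.48], [-0.14, -0.52], [0.64, -0.35], [0.29, 0.21], [-0.12, 0.32], [-0.32, -0.11]]
fit [ 527.068 -140.849   -0.548] res [[-0.67, -0.12], [5.44, 0.53], [-0.44, -0.28]]
shift cm [-6.62 -0.08  8.17] turn deg 85.99836496984645 at [ 476.2 -106.1  156.8] yaw 2.529
```

Scaled: -6.6 cm / 100 = -0.066, -6 cm / 100 = -0.06, 56 degrees / 120 = 0.4667.

Request:
arm_command(
  increments=[
    [-0.01,0,0,0.0583,7],
    [-0.02,0,0,0.1167,6],
    [-0.03,0,0,0.175,5],
    [-0.04,0,0.01,0.2333,5],
    [-0.05,0,0.02,0.2917,5],
    [-0.06,0,0.03,0.35,5],
    [-0.066,0,0.04,0.4083,5],
    [-0.066,0,0.05,0.4667,5],
  ],
)

```text
t: 14.67
eef_pos: [532.0, -145.0, 106.8]
orientation: [0.001, 0.716, 0.698, 0.0]
wrist_force: [0.4, -0.4, -0.2]
opening: 49.8
gripper_force: 0.0
```

Scaled: 30 degrees / 120 = 0.25.

Request:
arm_command(
  increments=[
    [0,0,0,0.0583,5],
    [0,0,0,0.1167,5],
    [0,0,0,0.175,5],
    [0,0,0,0.2333,5],
    [0,0,0,0.25,5],
    [0,0,0,0.25,5],
    [0,0,0,0.25,5],
  ],
)

```text
t: 15.25
eef_pos: [530.6, -144.5, 107.2]
orientation: [-0.0, 0.871, 0.492, -0.0]
wrist_force: [-0.2, 0.5, -0.3]
opening: 49.9
gripper_force: 0.0
```

```bash
python3 - <<'E'
from h import *
import pickle
c=np.load("cover.npy");plan([c[0],c[1],15],c[2]+np.pi/2);rel()
i,im=snap("wrist","w6");pickle.dump((i,im),open("w6.pkl","wb"))
pp("cover","wrist",i,0);pp("cover_hole_a","wrist",i,8)
loc=np.array([(-26,0),(26,42),(26,-42)]);print(proj(i,[[*loc2w(c,p),8] for p in loc]).round(1))
E
```

```text
shift cm [-0.07 -0.05  9.22] turn deg 0.05109963840868756 at [ 530.6 -144.5  107.2] yaw 1.029
TCP in base 62.84 -303.09 107.21 F base -0.3 0.4 -0.3 yaw 1.029 t 15.25
cover 0.84 [256.2 192.3] [ 528.3 -144.2    0. ]
cover_hole_a 0.92 [286.1 142.6] [ 571.8 -118.4    8. ]
cover_hole_a 0.76 [284.  236.4] [ 529.5 -189.8    8. ]
cover_hole_a 0.58 [228.7 192.7] [ 509.8 -130.2    8. ]
[[227.3 195.1]
 [290.6 145.5]
 [287.3 239.7]]
```

View pics/w6.png

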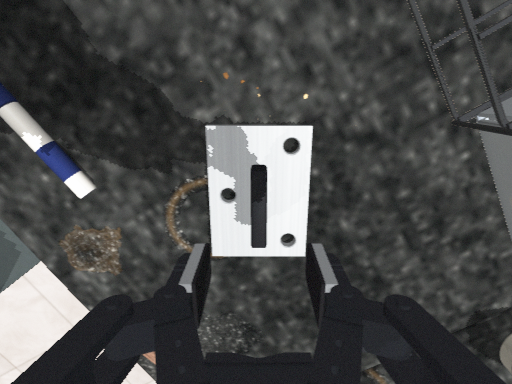

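Handle at (259,206), holes within 1 px of the prediction. Descending and grasping.

Scaled: 9.2 cm / 100 = 0.092, 8 cm / 100 = 0.08.

Request:
arm_command(
  increments=[
    [-0.0005,0,0.03,0,5],
    [-0.0005,0,0.06,0,5],
    [-0.0005,0,0.08,0,5],
    [-0.0005,0,0.092,0,5],
    [-0.0005,0,0.092,0,5],
    [-0.0005,0,0.092,0,5],
    [-0.0005,0,0.092,0,3],
    [-0.0005,0,0.092,0,2],
  ],
  squeeze=60,
)

```text
t: 16.07
eef_pos: [531.4, -146.5, 16.5]
orientation: [0.001, 0.871, 0.491, 0.001]
wrist_force: [0.5, 0.0, 0.1]
opening: 26.5
gripper_force: 0.0
```

Request:
arm_command(
  increments=[
    [0,0,0,0,0.8],
    [0,0,0,0,0.8],
    [0,0,0,0,0.8],
    [0,0,0,0,0.8],
    [0,0,0,0,0.8],
    [0,0,0,0,0.8],
  ],
  squeeze=60,
)

```text
t: 16.57
eef_pos: [531.3, -146.4, 16.6]
orientation: [0.001, 0.871, 0.491, 0.001]
wrist_force: [-0.1, 0.3, 7.1]
opening: 11.0
gripper_force: 60.0
```

```bash
python3 - <<'E'
from h import *
c=np.load("cover.npy");o=env.get_obs();print(o["eef_pos"],o["opening"],o["gripper_force"],o["wrist_force"],yaw(rot()))
d=o["eef_pos"][:2]-c[:2];s,k=np.sin(c[2]),np.cos(c[2]);print("TCP in cover",k*d[0]+s*d[1],k*d[1]-s*d[0])
E
```

```text
[ 531.27826511 -146.40604063   16.58580243] 10.969347037647095 60.03574311733246 [-0.12425595  0.27857953  7.10188131] 1.025738019021905
TCP in cover 2.0478348082221975 -0.6283809319908369
```

Scaled: -10 cm / 100 = -0.1, -9 cm / 100 = -0.09.

Request:
arm_command(
  increments=[
    [0,0,-0.01,0,0.8],
    [0,0,-0.03,0,0.8],
    [0,0,-0.06,0,0.8],
    [0,0,-0.09,0,0.8],
    [0,0,-0.1,0,0.8],
    [0,0,-0.1,0,0.8],
    [0,0,-0.1,0,0.8],
  ],
)

```text
t: 17.15
eef_pos: [530.3, -146.0, 115.2]
orientation: [0.0, 0.871, 0.491, 0.0]
wrist_force: [-0.6, -1.5, -3.0]
opening: 10.8
gripper_force: 58.9
```

```bash
python3 - <<'E'
from h import *
import pickle
b=np.array([540.3,165,-.233]);np.save("base.npy",b)
plan([b[0],b[1],112],b[2]+np.pi/2)
o=env.get_obs();print(o["opening"],o["wrist_force"],o["ft_torque"])
i,im=snap("wrist","w7");pickle.dump((i,im,o["eef_pos"],rot()),open("w7.pkl","wb"))
pp("cover","wrist",i,o["eef_pos"][2]-16.6);pp("cover_hole_a","wrist",i,o["eef_pos"][2]-8.6)
cv2.imwrite("pics/w7b.png",cv2.resize(im[180:384,130:390],None,fx=2.9,fy=2.9,interpolation=cv2.INTER_CUBIC)[:,:,::-1])
E
```

```text
shift cm [ 27.11 -15.27   0.31] turn deg -17.886058819427667 at [ 530.3 -146.   115.2] yaw 1.026
10.823605178492615 [-0.59850243 -1.4550666  -3.03052359] [-0.02297005  0.04761804 -0.01582229]
cover 0.67 [255.5 240.7] [ 528.4 -145.1   98.6]
cover_hole_a 0.93 [304.9 170.2] [ 573.5 -120.2  106.6]
cover_hole_a 0.77 [213.7 239.7] [ 511.1 -128.9  106.6]
cover_hole_a 0.63 [299.  300.3] [ 532.1 -189.1  106.6]
```

View pics/w7b.png

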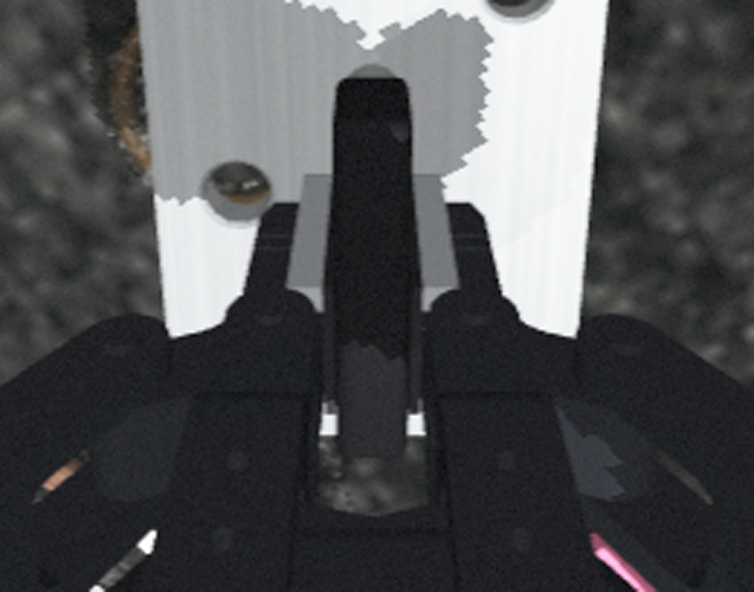

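The cover is held by its handle between the pads, hole a visible at (213,246). Next I measure the cover in the hand numerically.

```bash
cat > hand.py <<'E'
from h import *
def inhand(i,im,eef,M,zu=16.6):
    g=cv2.cvtColor(im,cv2.COLOR_RGB2GRAY).astype(int)
    t=[d for d in imaging.trace("cover","wrist") if d["conf"]>.3]
    t=min(t,key=lambda d:abs(d["box"][0]-256))
    reg=t["region"];rows=np.where(reg.any(1))[0];top=rows[0]
    zt=eef[2]-zu+8
    # side edges: subpixel strongest gradient near region border, rows below the far edge
    def line(cols,rws,vert):
        pts=[]
        for c,r in zip(cols,rws):
            s=(g[r,c-4:c+5] if vert else g[r-4:r+5,c]);k=np.abs(np.diff(s)).astype(float);k[k<15]=0
            if k.sum(): off=(k*np.arange(8)).sum()/k.sum()-4+.5;pts.append((c+off,r) if vert else (c,r+off))
        return cv2.fitLine(np.array(pts,np.float32),cv2.DIST_HUBER,0,.01,.01).ravel()
    rr=np.arange(top+10,top+90,2)
    L=line([np.where(reg[r])[0][0] for r in rr],rr,True);Rr=line([np.where(reg[r])[0][-1] for r in rr],rr,True)
    xs=np.where(reg[top+8])[0];cc=np.arange(xs[0]+8,xs[-1]-8,3)
    T=line(cc,[np.where(reg[:,c])[0][0] for c in cc],False)
    def X(a,b):
        s=np.linalg.solve(np.c_[a[:2],-b[:2]],b[2:]-a[2:]);return a[2:]+s[0]*a[:2]
    C=[X(L,T),X(Rr,T),L[2:]+L[:2]*(top+80-L[3])/L[1],Rr[2:]+Rr[:2]*(top+80-Rr[3])/Rr[1]]
    W=unproj(i,C,zt)
    q=(W-eef)@M  # tool frame
    print("corners px",np.round(C[:2],1).tolist(),"tool frame",q.round(1).tolist())
    print("width",np.linalg.norm(W[0]-W[1]).round(1),"far edge mid (tool)",((q[0]+q[1])/2).round(2),"side-mid low (tool)",((q[2]+q[3])/2).round(2),
     "edge angle vs tool y deg",np.degrees(np.arctan2(q[1][0]-q[0][0],q[1][1]-q[0][1])).round(2))
    # hole a: dark blob centroid
    for nm,p in (("a",(212,246)),("b",(307,175))):
        x,y=p;w=g[y-16:y+17,x-16:x+17];_,m=cv2.threshold(w.astype(np.uint8),0,255,cv2.THRESH_OTSU+cv2.THRESH_BINARY_INV)
        n,lab,st,ce=cv2.connectedComponentsWithStats(m);k=lab[16,16]
        print(nm,"px",(ce[k]+[x-16,y-16]).round(1),st[k].tolist(),"tool",((unproj(i,ce[k]+[x-16,y-16],zt)[0]-eef)@M).round(1))
E
python3 - <<'E'
from hand import *
import pickle
inhand(*pickle.load(open("w7.pkl","rb")))
E
```

```text
corners px [[173.3000030517578, 142.5], [342.6000061035156, 142.5]] tool frame [[58.8, -42.8, 8.7], [58.7, 41.6, 8.5], [16.6, -42.9, 8.7], [16.5, 41.6, 8.5]]
width 84.4 far edge mid (tool) [58.71 -0.59  8.58] side-mid low (tool) [16.59 -0.64  8.6 ] edge angle vs tool y deg -0.07
a px [214.5 247.9] [3, 5, 30, 28, 514] tool [ -0.4 -25.    8.6]
b px [308.5 173.4] [5, 3, 26, 24, 495] tool [42.7 25.5  8.5]
```

Scaled: 23 cm / 100 = 0.23, 20.4 cm / 100 = 0.204, -15 degrees / 120 = -0.125.

Request:
arm_command(
  increments=[
    [0.015,-0.009,0,-0.0083,0.8],
    [0.045,-0.026,0,-0.025,0.8],
    [0.078,-0.044,0,-0.0417,0.8],
    [0.11,-0.062,0,-0.0583,0.8],
    [0.142,-0.08,0,-0.075,0.8],
    [0.174,-0.098,0,-0.0917,0.8],
    [0.204,-0.115,0,-0.1083,0.8],
    [0.23,-0.13,0,-0.125,0.8],
  ],
)

```text
t: 18.02
eef_pos: [537.3, 120.3, 113.9]
orientation: [-0.001, 0.799, 0.601, -0.001]
wrist_force: [0.5, -0.7, -2.4]
opening: 10.7
gripper_force: 58.8
```

Scaled: 3.8 cm / 100 = 0.038, 3 cm / 100 = 0.03, -2.9 degrees / 120 = -0.0242.

Request:
arm_command(
  increments=[
    [0.018,-0.005,0,-0.0083,0.8],
    [0.03,-0.009,0,-0.0167,0.8],
    [0.038,-0.011,0,-0.0242,0.8],
    [0.038,-0.011,0,-0.0242,0.8],
    [0.038,-0.011,0,-0.0242,0.8],
  ],
)

```text
t: 18.43
eef_pos: [538.3, 156.9, 114.8]
orientation: [0.0, 0.785, 0.62, -0.001]
wrist_force: [-0.3, 0.2, -2.8]
opening: 11.1
gripper_force: 58.8
```

```bash
python3 - <<'E'
from h import *
rel();b=np.load("base.npy");plan([*loc2w(b,(.2,-.5)),70],b[2]+np.pi/2)
E
```

```text
TCP in base -0.05 -8.32 114.77 F base -0.3 0.1 -2.8 yaw 1.338 t 18.4333
shift cm [0.79 0.03 4.48] turn deg -0.01440068893214383 at [538.3 156.9 114.8] yaw 1.338
```

Scaled: 4.5 cm / 100 = 0.045, 4 cm / 100 = 0.04.

Request:
arm_command(
  increments=[
    [0.004,0,0.005,0,0.8],
    [0.008,0,0.015,0,0.8],
    [0.008,0,0.03,0,0.8],
    [0.008,0,0.04,0,0.8],
    [0.008,0,0.045,0,0.8],
    [0.008,0,0.045,0,0.8],
    [0.008,0,0.045,0,0.8],
    [0.008,0,0.045,0,0.8],
  ],
)

```text
t: 19.1
eef_pos: [540.8, 165.3, 70.7]
orientation: [0.0, 0.785, 0.62, 0.0]
wrist_force: [-0.1, 0.7, -2.3]
opening: 11.1
gripper_force: 58.8
```

```bash
python3 - <<'E'
from hand import *
rel();b=np.load("base.npy");plan([*loc2w(b,(.2,-.5)),69.6],b[2]+np.pi/2)
i=imaging.camera_info("wrist");im=imaging.read_camera("wrist");o=env.get_obs()
inhand(i,im,o["eef_pos"],rot());print(o["orientation"],o["ft_torque"])
# independent check in fixed cameras: hole a/b/c of the cover, z=61 top
for c in ("top","scene"):
    k,m=snap(c,c+"9");print(c,"pred",proj(k,[[*loc2w(b,p),61] for p in ((-26,0),(26,42),(26,-42))]).round(1).tolist())
    print([(round(d["conf"],2),np.round(d["centre"],1).tolist()) for d in imaging.pinpoint("cover_hole_a",c)])
E
```

```text
TCP in base 0.43 0.42 70.69 F base -0.2 0.6 -2.3 yaw 1.338 t 19.1
shift cm [-0.09 -0.02  0.11] turn deg -0.000691479247070453 at [540.8 165.3  70.7] yaw 1.338
corners px [[173.0, 140.39999389648438], [341.70001220703125, 141.60000610351562]] tool frame [[59.9, -42.8, 8.6], [59.2, 41.0, 8.7], [16.8, -42.9, 8.6], [16.7, 42.9, 8.7]]
width 83.9 far edge mid (tool) [59.52 -0.9   8.63] side-mid low (tool) [16.72  0.    8.61] edge angle vs tool y deg -0.47
a px [210.4 243.8] [0, 0, 33, 33, 828] tool [  2.3 -27.3   8.6]
b px [312.1 173. ] [0, 0, 33, 33, 420] tool [43.1 27.2  8.7]
[2.84221157e-04 7.84480047e-01 6.20153759e-01 5.38390489e-04] [-0.03934638 -0.02413705 -0.0662871 ]
top pred [[210.8, 181.0], [203.5, 164.5], [225.8, 170.2]]
[(0.98, [385.0, 205.2]), (0.77, [371.3, 195.2]), (0.77, [363.4, 207.3]), (0.75, [225.3, 166.3]), (0.62, [211.2, 182.9])]
scene pred [[203.2, 154.5], [207.4, 139.4], [225.9, 153.0]]
[(0.95, [404.0, 291.5]), (0.77, [203.5, 153.6]), (0.74, [392.7, 265.4]), (0.74, [199.4, 150.1]), (0.71, [371.2, 276.7]), (0.61, [207.0, 141.7]), (0.57, [224.9, 152.7])]
```

Scaled: -0.1 cm / 100 = -0.001.

Request:
arm_command(
  increments=[
    [-0.001,0,0.001,0,0.8],
    [-0.001,0,0.001,0,0.8],
    [-0.001,0,0.001,0,0.8],
    [-0.001,0,0.001,0,0.8],
    [-0.001,0,0.001,0,0.8],
    [-0.001,0,0.001,0,0.8],
  ],
)

```text
t: 19.9
eef_pos: [540.2, 164.4, 69.3]
orientation: [-0.0, 0.784, 0.62, 0.0]
wrist_force: [-0.4, 0.5, -3.1]
opening: 11.1
gripper_force: 58.8
```

```bash
python3 - <<'E'
from h import *
rel()
E
```

```text
TCP in base 0.0 -0.61 69.27 F base -0.5 0.4 -3.1 yaw 1.338 t 19.9
```

```bash
python3 -c "
from station import env
print(env.hand_in())"
```

```text
the job is handed in; nothing more can be done
None
```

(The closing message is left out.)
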